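# Hold the vial case shutter half open

### The arm

A 6-joint arm with a two-finger parallel gripper is mounted at the origin on a cart in front of the work surface, level with it; the furniture and walls round the work are solid. World frame = base frame: x ahead of the robot, y to its left, z up, the work surface at z = 0. Lengths are in m, angles in rad, forces in N, time in s.
With the tool pointing down it reaches from about 0.25 to 0.775 m from the base axis. Payload 4 kg.
Tool frame: the origin (TCP) lies between the finger pads; the fingertips stand 8 mm ahead of it and the grasp point (between the pads) lies 11 mm behind it; z points along the fingers, y is the line along which they close (so a half turn about z gives the same grasp; the last joint's range is limited). The gripper opens to 85 mm and grips with 20 to 120 N. Pads are 22 mm wide; open, the fingers measure 114 mm over their backs; the gripper's body (76 mm by 85 mm) begins 54 mm behind the grasp point. The pads swing forward as they close: fully open they stand 13 mm farther back than shut.
Start: joints at [1.103, 0.087, 1.371, -0, 1.684, -0.103], TCP at [0.196, 0.514, 0.239] pointing down, gripper open.
Joint ranges: [-3.1, 3.1], [-0.76, 2.03], [0.27, 2.55], [-1.08, 4.22], [0.17, 2.65], [-2.57, 2.57]. Speed limits (rad/s): [2.79, 2.79, 3.14, 3.14, 3.14, 3.14].

### API

Orientations are given as a unit quaternion [x, y, z, w].
In Python, from workcell import env, vision gives the robot as it stands.
- The arm moves only by the tool play_rows, never from a script. Its argument "increments" is a list that holds one entry, the list of rows, each a list of 7 numbers: the finger opening in cm, from 0 to 8.54, then the shift along the tool's x, y, z in cm, then the turn, a rotation vector about the tool's x, y, z in degrees. A call has 1 to 12 rows; each row shifts and turns the commanded pose from where the row before left it, along the tool's axes as they then stand; what a row does not reach is not made up. A row lasts 1/10 s, in which the tool goes at most 50 mm and 8.59 degrees, less where a joint would pass 70% of its speed; a pose out of reach is approached as far as the arm can. A call with a gripper value outside its range is refused whole. The fingers move at their own pace and stop on an object; "grip_force" is the grip in N (left out, the last holds). Time passes only in rows, so rows that do not move let the fingers close. It gives the time, the measured TCP pose, the force, the opening and the grip force at its end, in the units of the state.
- env.observe(): the state, without advancing time (a new reading comes with each control period).
- vision.camera(name): name is "scene" or "top"; returns the picture (384x512x3 uint8, red, green, blue); there is no depth.
- vision.camera_model(name): a dict with "camera_matrix" (3x3 intrinsics, pixels), "dist" ([k1, k2, p1, p2, k3] as OpenCV has them; the pictures are not rectified), "rvec" (rotation vector, rad) and "tvec" (3), from world to camera coordinates, as OpenCV has them. Camera axes: x right, y down, z forward; pixel columns grow to the right and rows downward; lengths in m; the calibration is good to about 2 mm. A picture is of the moment at which its call begins. camera_model takes no time and is no camera call.
- env.close_job(): hands the job in; it is judged then, once.
The state is a dict: "t": time; "joint_pos": joint angles; "joint_vel": joint speeds; "tau": joint torques, N m; "eef_pos": TCP position; "tool_rot": TCP orientation; "contact_force": force on the tool from outside, world axes, zero at the start; "wrist_torque": the same for the moment, N m; "gripper_width": finger opening in m; "grip_force": force on a finger pad.
Only numpy, scipy, OpenCV 4.12 (cv2) and the standard library are available. Lean on these libraries where they do the work, as an engineer would, in place of code of your own. Each camera call takes 0.05 s, during which the arm holds its last target. There are 200 camera calls.

### The job

Fold both raised top flaps of the cardboard carton outwards, well past upright, so that the vial case inside lies free. Then slide the case's sprung shutter by its tab towards the flat, vial-free half of the case until it is half open, never as far as three quarters, so that only the first row of vials shows, and finish still holding it there with the gripper: if you let go, the spring shuts it. Leave the cup, the dropper bottle and the amber bottle behind the carton standing where they are.

Things in the scene. Friction and masses are not known exactly. Their poses are not given: they have to be found in the camera images.
- carton: Open-topped plain cardboard carton, fixed, 240 mm along its x, 200 mm along y, 100 mm high, walls 4 mm. Origin: centre of its underside, z up; at yaw 0 x points away from the robot. Short flaps hang outside its x ends, standing out 28 mm. The two long flaps are hinged along y = +99 and -99 mm, parallel to x, hinge lines 102 mm above the table.
- flap_left (a joint): Hinge angle of the long flap on the carton's +y side (230 mm along the hinge, 70 mm to its free edge, 4 mm thick): 0 flat inwards over the carton, 1.57 upright, 2.5 the stop, folded outwards. Starts raised 0.6 to 1.1, stays where it is left (stiff crease, under 1.5 N at the edge moves it).
- flap_right (a joint): The same for the mirror-image flap on the carton's -y side: 0 flat inwards, 1.57 upright, 2.5 stop outwards.
- flap_left_edge (a point): Middle of the left flap's free edge, 70 mm from the hinge line. A gap of at least 80 mm lies between the two free edges: a finger put down into it can push an edge outwards, rising with it on its arc (a flap that leans far inwards jams if it is pushed only sideways).
- flap_right_edge (a point): Middle of the right flap's free edge, 70 mm from the hinge line.
- case: Grey plastic vial case with aluminium rails, 160 mm along x, 100 along y, 71 high, fixed on the carton's floor, a little shifted and turned. Origin: centre of its underside, 4 mm above the table, z up. Two cells of three vials in its +x half; its -x half is the flat parking deck. Pips on the rails at x = +34 mm mark half-way: half open, the shutter's +x end is about level with them.
- shutter (a joint): Travel in m of the flat aluminium shutter plate (70 mm long, top 66 mm above the case's underside) between the rails: 0 shut, both cells covered; 0.060 fully open; half open 0.030. It moves along the case's -x. A spring pushes it shut: about 4 N at the start, 9 N at half, 14 N fully open.
- tab (a point): Centre of the top of the shutter's upright tab: 10 mm thick along the case's x (the slide direction), 28 mm wide along y, top 30 mm above the plate and 100 mm above the table, level with the carton's rim; foot 18 mm long and 3 mm high. Shut, it stands at case x = +6 mm, y = 0; it moves with the shutter. Can be pinched across its thickness from above.
- cup: Bystander: steel measuring cup, 65 mm across, 66 mm high, loose, standing behind the +x end of the carton. Origin at the centre of its underside.
- dropper: Bystander: small white dropper bottle with black cap, 21 mm across, 66 mm high, loose, standing behind the +x end of the carton. Origin at the centre of its underside.
- amber_bottle: Bystander: amber bottle with screw cap, 68 mm across, 118 mm high, loose, standing behind the +x end of the carton. Origin at the centre of its underside.

How it is judged:
On the way, in this order (a step that is already met when the one before it is completed fails the run):
1. both flaps are folded outwards past upright, the shutter still shut (value of joint each of flap_left, flap_right above 1.75 rad and value of joint shutter below 0.008 m), for 0.2 s.
2. the gripper holds the shutter half open (value of joint shutter between 0.024 and 0.036 m and contact force between the fingers and shutter above 3 N), for 0.5 s.
At the end, for the whole second after the job is handed in: The fingers still hold the shutter (more than 3 N on it), at rest at half travel, 30 mm within 6 mm; both flaps are folded out beyond 1.75 rad; cup, dropper bottle and amber bottle stand upright within 30 mm of where they stood (all of step 2 and velocity of joint shutter between -0.01 and 0.01 m/s and value of joint each of flap_left, flap_right above 1.75 rad and distance of each of cup, dropper, amber_bottle from where it was at the start of the episode below 0.03 m and angle between each of cup, dropper, amber_bottle's own z axis and vertical below 0.3 rad); the arm keeps its last pose, push and grip.
It fails at once if the shutter is opened to three quarters or more (value of joint shutter above 0.046 m).
It fails at once if a bystander is pushed away or knocked over (distance of any of cup, dropper, amber_bottle from where it was at the start of the episode above 0.03 m or angle between any of cup, dropper, amber_bottle's own z axis and vertical above 0.5 rad).
It also fails if it takes over 54 s, if anything falls off the work surface, if the arm or the gripper's body presses on something with over 40 N, if the wrist force passes 120 N, or if a joint passes its speed limit or range.

## Working session

There is one attempt and no reset: what is moved stays moved. The work goes in short steps, Python scripts to look and compute and a tool call to move; the robot and the scene stay as the last step left them, time stands still between calls to the robot, and variables do not carry over. Pictures are saved under pics/ and viewed, at most 10 in all, crops included, and the job is handed in when it is done.

Besides the shell and the picture viewer there is one more tool, called after "Call:" as name([rows], argument=value, ...), one row to a line, values as JSON. play_rows: Moves the arm, as the interface text tells. Its arguments: {"type":"object","properties":{"increments":{"type":"array","items":{"type":"array","items":{"type":"array","items":{"type":"number"}}}},"grip_force":{"type":"number"}},"required":["increments"]}

```bash
mkdir -p pics; python3 - <<'E'
from workcell import env, vision
import cv2
for n in("scene","top"):
    cv2.imwrite(f"pics/{n}0.png",cv2.resize(vision.camera(n)[:,:,::-1],(768,576)))
    print(n,vision.camera_model(n))
s=env.observe();print(s)
E
```

```text
scene {'camera_matrix': array([[468.52745477,   0.        , 252.44349948],
       [  0.        , 468.52745477, 186.55737614],
       [  0.        ,   0.        ,   1.        ]]), 'dist': array([-0.09123729,  0.        ,  0.        ,  0.        ,  0.        ]), 'rvec': array([ 2.17477032, -0.65735478,  0.33768901]), 'tvec': array([-0.44827769,  0.37322231,  0.52559847])}
top {'camera_matrix': array([[428.48557899,   0.        , 254.1419336 ],
       [  0.        , 428.48557899, 190.56294128],
       [  0.        ,   0.        ,   1.        ]]), 'dist': array([-0.0330256,  0.       ,  0.       ,  0.       ,  0.       ]), 'rvec': array([ 2.14051873, -2.12380988,  0.21024257]), 'tvec': array([0.14013443, 0.64426283, 0.9013669 ])}
{'t': 0.1, 'joint_pos': array([ 1.10290721e+00,  8.79082777e-02,  1.37210873e+00, -5.12826470e-05,
        1.68357433e+00, -1.03068736e-01]), 'joint_vel': array([ 0.0001589 , -0.00222115, -0.00166923, -0.00037218, -0.001935  ,
       -0.00038617]), 'tau': array([ 2.88521958e-03, -3.53013754e+01, -3.14219284e+01, -2.46587297e-04,
        7.91743747e-03, -5.51018866e-05]), 'eef_pos': array([0.19604123, 0.51342203, 0.23823844]), 'tool_rot': array([ 1.81403025e-01,  9.83408330e-01, -9.66067953e-04, -2.56980690e-04]), 'contact_force': array([ 0.60710884,  0.19613025, -0.16385069]), 'wrist_torque': array([-0.02741506,  0.03754645, -0.0085108 ]), 'grip_force': 0.0, 'gripper_width': 0.08530882155823108}
```

View pics/scene0.png

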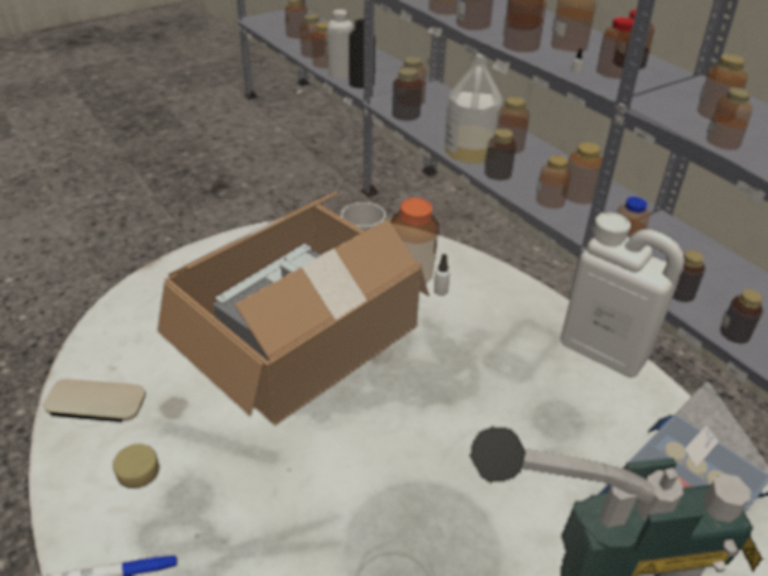

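View pics/top0.png

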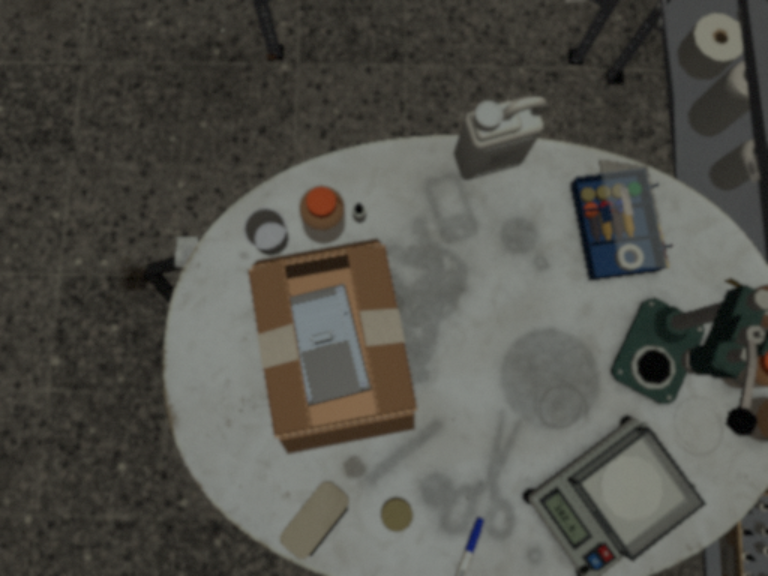

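The scene view shows the carton with both flaps leaning inwards, and the cup, amber bottle and dropper behind it. In the top view the carton spans about (250,240)–(415,450), with the tab near (321,337), all in the 1.5x picture. I'll enlarge both views for exact pixels.

```bash
cat > h.py <<'E'
import numpy as np, cv2
from workcell import env, vision
def ray(n,uv):
    m=vision.camera_model(n);R=cv2.Rodrigues(m["rvec"])[0];t=m["tvec"]
    p=cv2.undistortPoints(np.array([[uv]],float),m["camera_matrix"],m["dist"])[0,0]
    d=R.T@np.array([p[0],p[1],1.]);return -R.T@t,d/np.linalg.norm(d)
def onz(n,uv,z):
    c,d=ray(n,uv);return c+d*(z-c[2])/d[2]
def tri(a,b): # pixel in top, pixel in scene -> point, gap
    c1,d1=ray("top",a);c2,d2=ray("scene",b)
    s=np.linalg.lstsq(np.c_[d1,-d2],c2-c1,rcond=None)[0]
    p,q=c1+s[0]*d1,c2+s[1]*d2;return (p+q)/2,np.linalg.norm(p-q)
def proj(n,P):
    m=vision.camera_model(n);return cv2.projectPoints(np.atleast_2d(np.array(P,float)),m["rvec"],m["tvec"],m["camera_matrix"],m["dist"])[0][:,0]
def crop(n,x0,y0,w,h,k,name):
    im=vision.camera(n)[:,:,::-1][y0:y0+h,x0:x0+w]
    im=cv2.convertScaleAbs(im,alpha=1.5,beta=10)
    cv2.imwrite(f"pics/{name}.png",cv2.resize(im,None,fx=k,fy=k,interpolation=cv2.INTER_CUBIC))
E
python3 - <<'E'
from h import *
crop("top",155,155,130,150,4,"t1"); crop("scene",100,125,200,160,4,"s1")
for p in [(0,0,0),(.3,0,0),(.3,.4,0),(.196,.514,.23)]: print(p,proj("top",p),proj("scene",p))
E
```

```text
(0, 0, 0) [[319.58092925 491.41629411]] [[-102.25462826  481.86819798]]
(0.3, 0, 0) [[317.50709947 346.32493753]] [[113.72685568 374.51721798]]
(0.3, 0.4, 0) [[138.6808764 345.3184435]] [[ 39.41940168 216.61423968]]
(0.196, 0.514, 0.23) [[ 33.94654865 432.24556774]] [[-66.33779869 106.18473487]]
```

View pics/t1.png

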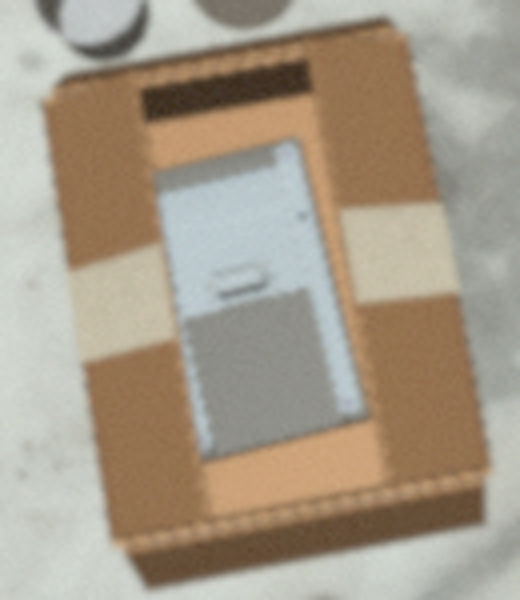

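View pics/s1.png

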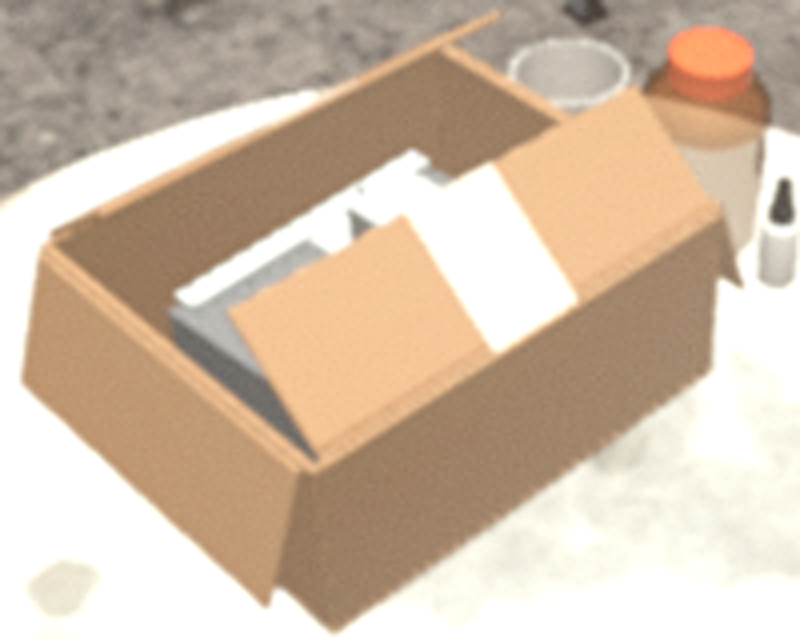

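The top crop shows the left flap's free edge from (140,95) to (208,515) and the right flap's from (310,70) to (388,482). The tab is near (240,273) and the case corners are (205,458), (367,415), (295,140) and (155,172). In the scene crop the right flap's corners are (232,312) and (635,90) at the free edge and (315,455) and (718,208) at the hinge. The left flap is edge-on there, and the tab is hidden behind the right flap.

```bash
python3 - <<'E'
from h import *
np.set_printoptions(precision=4,suppress=True)
T=lambda x,y:((x+.5)/4+155-.5,(y+.5)/4+155-.5)
S=lambda x,y:((x+.5)/4+100-.5,(y+.5)/4+125-.5)
for k,a,b in [("Rfree near",(388,482),(232,312)),("Rfree far",(310,70),(635,90)),("Rh near",(490,470),(315,455)),("Rh far",(405,40),(718,208)),("Lfree far",(140,95),(497,12)),("Lh near",(115,540),(55,235)),("case NL",(205,458),(178,298)),("pip/farleft",(155,172),(420,155))]:
    print(k,*tri(T(*a),S(*b)))
print("hinge z=.102",*[onz("top",T(*p),.102) for p in [(115,540),(50,95),(490,470),(405,40)]])
print("case z=.075",*[onz("top",T(*p),.075) for p in [(205,458),(367,415),(295,140),(155,172)]])
print("tab z=.1",onz("top",T(240,273),.1))
for z in(.13,.15,.165): print("Lfree",z,onz("top",T(140,95),z),onz("top",T(208,515),z))
print("plate edge", onz("top",T(185,322),.07),onz("top",T(308,290),.07))
print("tab foot etc",[onz("scene",S(365,215),z) for z in(.07,.1)])
im=vision.camera("top")
# bystanders
for n,p,z in[("amber cap",(321,201),.118),("cup",(270,237),.066),("dropper",(359,212),.066)]: print(n,onz("top",(p[0]/1.5,p[1]/1.5),z))
# tab blob
g=im[210:240,200:235].astype(int).sum(2)//3
print(g[6:24,4:28])
E
```

```text
Rfree near [0.4589 0.15   0.1443] 0.0013295377659072276
Rfree far [0.6706 0.1883 0.1486] 0.014130903227269575
Rh near [0.4648 0.0972 0.1061] 0.0014009749226375865
Rh far [0.693  0.1418 0.1029] 0.00276584425915347
Lfree far [0.6538 0.2755 0.1509] 0.008429469117658107
Lh near [0.4296 0.2885 0.1029] 0.004440242386457604
case NL [0.4696 0.2465 0.0774] 0.0008771300382180493
pip/farleft [0.6188 0.2792 0.0792] 0.007601023950910251
hinge z=.102 [0.4275 0.2893 0.102 ] [0.6598 0.3323 0.102 ] [0.4641 0.0972 0.102 ] [0.692  0.1424 0.102 ]
case z=.075 [0.4692 0.2469 0.075 ] [0.4925 0.1611 0.075 ] [0.6416 0.202  0.075 ] [0.623  0.2783 0.075 ]
tab z=.1 [0.5654 0.2286 0.1   ]
Lfree 0.13 [0.6543 0.2802 0.13  ] [0.4413 0.2394 0.13  ]
Lfree 0.15 [0.6501 0.2774 0.15  ] [0.4419 0.2376 0.15  ]
Lfree 0.165 [0.6469 0.2753 0.165 ] [0.4424 0.2362 0.165 ]
plate edge [0.5417 0.2601 0.07  ] [0.5596 0.1938 0.07  ]
tab foot etc [array([0.5743, 0.263 , 0.07  ]), array([0.5576, 0.2279, 0.1   ])]
amber cap [0.7547 0.233  0.118 ]
cup [0.7145 0.3124 0.066 ]
dropper [0.7548 0.1796 0.066 ]
[[126 127 127 128 127 126 126 1
[... 1087 characters left out ...]
24 123 117 116 114 110 105 101  93  87  85  83  83  89  91  97 111
  116 117 116 114 115 117]
 [123 125 124 122 117 104  93  86  84  85  86  92  97 105 108 108 111 115
  113 111 108 101  99  99]
 [127 126 125 121 116 106  95  92  97 103 108 108 111 111 107 104  98 100
   96  99  96  90  88  87]
 [128 126 123 120 118 117 114 109 109 111 107 103 100  98  93  88  88  90
   88  89  88  87  85  86]
 [126 126 123 122 120 118 113 104  98  98  94  90  89  88  87  86  88  86
   87  86  87  86  88  86]
 [124 121 117 117 115 107  99  93  87  88  87  86  85  85  85  87  86  87
   88  88  85  87  88  86]
 [114 109  99  99  98  90  87  86  86  84  86  88  86  86  87  87  87  87
   87  87  87  87  86  90]]
```

Call:
play_rows([
  [[0,-3.73,-1.24,0,0,0,0],[0,-3.73,-1.24,0,0,0,0],[0,-3.73,-1.24,0,0,0,0],[0,-3.73,-1.24,0,0,0,0],[0,-3.73,-1.24,0,0,0,0],[0,-3.73,-1.24,0,0,0,0],[0,-3.73,-1.24,0,0,0,0],[0,-3.73,-1.24,0,0,0,0],[0,-3.73,-1.24,0,0,0,0],[0,-3.73,-1.24,0,0,0,0],[0,-3.73,-1.24,0,0,0,0],[0,-3.73,-1.24,0,0,0,0]],
], grip_force=40)

```text
t: 1.45
eef_pos: [0.5623, 0.2139, 0.2391]
tool_rot: [0.181, 0.983, 0.0, -0.0]
contact_force: [0.7, -0.1, -0.9]
gripper_width: 0.0001
grip_force: 0.0
```

Call:
play_rows([
  [[0,0,0,0,0,0,7.7],[0,0,0,0,0,0,7.7],[0,0,0,0,0,0,7.7],[0,0,0,0,0,0,7.7],[0,0,0,0,0,0,7.7],[0,0,0,0,0,0,7.7],[0,0,0,0,0,0,7.7],[0,0,0,0,0,0,0],[0,0,0,0,0,0,0]],
])

```text
t: 2.35
eef_pos: [0.5612, 0.2151, 0.2392]
tool_rot: [0.606, 0.795, -0.0, -0.0]
contact_force: [-0.1, -0.3, -0.5]
gripper_width: 0.0
grip_force: 0.0
```

Call:
play_rows([
  [[0,0,0,2.55,0,0,0],[0,0,0,2.55,0,0,0],[0,0,0,2.55,0,0,0],[0,0,0,2.55,0,0,0],[0,1,0,0,0,0,0],[0,1,0,0,0,0,0],[0,1,0,0,0,0,0],[0,0.5,0,-0.43,0,0,0],[0,0.5,0,-0.43,0,0,0],[0,0.5,0,-0.43,0,0,0],[0,0.5,0,-0.43,0,0,0]],
])

```text
t: 3.45
eef_pos: [0.5484, 0.2639, 0.1557]
tool_rot: [0.607, 0.794, 0.001, 0.0]
contact_force: [0.8, -1.6, -0.2]
gripper_width: 0.0001
grip_force: 0.4
```

Call:
play_rows([
  [[0,0.48,0,-0.2,0,0,0],[0,0.48,0,-0.2,0,0,0],[0,0.48,0,-0.2,0,0,0],[0,0.48,0,-0.2,0,0,0],[0,0.63,0,-0.1,0,0,0],[0,0.63,0,-0.1,0,0,0],[0,0.63,0,-0.1,0,0,0],[0,0.85,0,0.1,0,0,0],[0,0.85,0,0.1,0,0,0],[0,1,0,0.5,0,0,0],[0,1,0,0.5,0,0,0],[0,0,0,0,0,0,0]],
])

```text
t: 4.65
eef_pos: [0.5272, 0.3372, 0.1519]
tool_rot: [0.607, 0.795, -0.001, -0.001]
contact_force: [0.1, -0.1, -0.2]
gripper_width: 0.0002
grip_force: 0.0
```

```bash
python3 - <<'E'
from h import *
crop("scene",60,70,260,200,3,"s2")
E
```

```text
(no output)
```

View pics/s2.png

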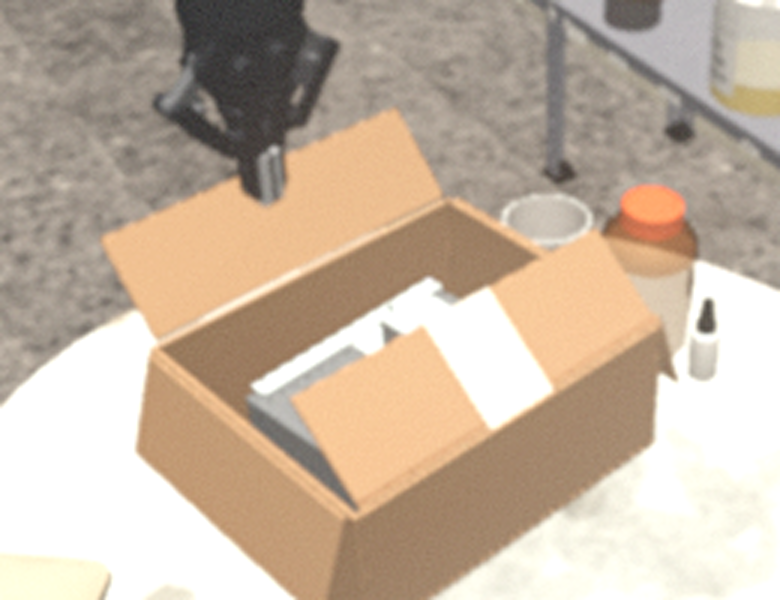

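The left flap is folded well outwards: its edge runs from (105,238) to (395,110) in the crop. I'll mirror the same push for the right flap.

Call:
play_rows([
  [[0,-3.1,0,0,0,0,0],[0,-3.1,0,0,0,0,0],[0,-3.1,0,0,0,0,0],[0,-3.2,0,1.5,0,0,0],[0,-1,0,0,0,0,0],[0,-1,0,0,0,0,0],[0,-1,0,0,0,0,0],[0,-0.5,0,-0.43,0,0,0],[0,-0.5,0,-0.43,0,0,0],[0,-0.5,0,-0.43,0,0,0],[0,-0.5,0,-0.43,0,0,0]],
])

```text
t: 5.8
eef_pos: [0.5745, 0.1671, 0.1565]
tool_rot: [0.607, 0.795, 0.0, 0.0]
contact_force: [-0.8, 1.0, -0.4]
gripper_width: -0.0
grip_force: 0.3
```

Call:
play_rows([
  [[0,-0.48,0,-0.2,0,0,0],[0,-0.48,0,-0.2,0,0,0],[0,-0.48,0,-0.2,0,0,0],[0,-0.48,0,-0.2,0,0,0],[0,-0.63,0,-0.1,0,0,0],[0,-0.63,0,-0.1,0,0,0],[0,-0.63,0,-0.1,0,0,0],[0,-0.85,0,0.1,0,0,0],[0,-0.85,0,0.1,0,0,0],[0,-1,0,0.5,0,0,0],[0,-1,0,0.5,0,0,0],[0,0,0,0,0,0,0]],
])

```text
t: 7.0
eef_pos: [0.5939, 0.0927, 0.1532]
tool_rot: [0.608, 0.794, -0.001, -0.001]
contact_force: [0.7, -0.5, 0.1]
gripper_width: -0.0001
grip_force: 0.0
```

Call:
play_rows([
  [[3.5,0,0,-2,0,0,0],[3.5,0,0,-3,0,0,0],[3.5,0,0,-3,0,0,0],[3.5,0,0,0,0,0,0]],
])

```text
t: 7.4
eef_pos: [0.5963, 0.0946, 0.2407]
tool_rot: [0.607, 0.794, 0.003, 0.004]
contact_force: [0.3, -0.0, 0.3]
gripper_width: 0.0351
grip_force: 0.0
```

```bash
python3 - <<'E'
from h import *
crop("scene",60,90,260,190,3,"s3"); crop("top",150,150,150,140,4,"t3")
E
```

```text
(no output)
```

View pics/s3.png

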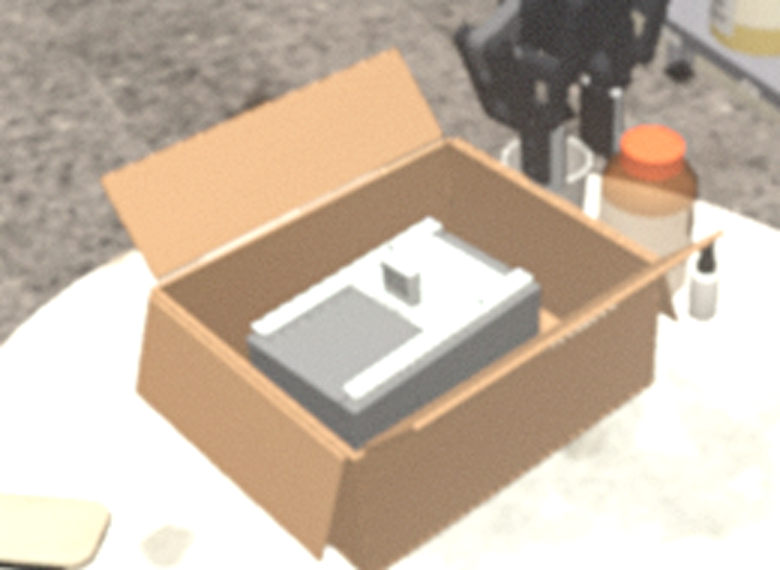

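View pics/t3.png

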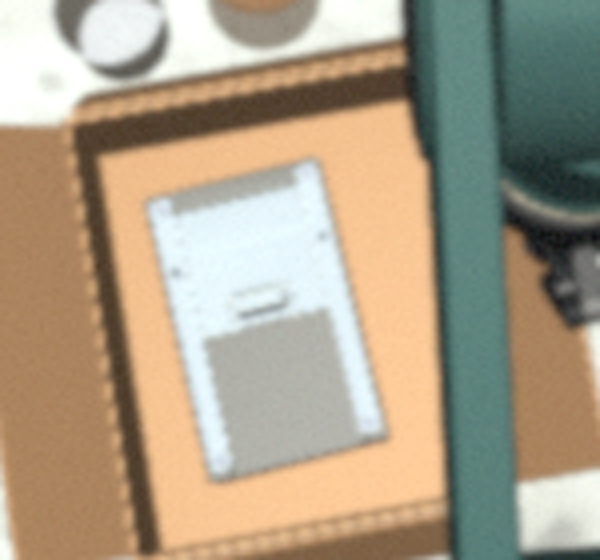

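Both flaps are out. In the scene crop the tab top is near (402,262) and its front face spans (383,260) to (418,300). In the top crop the tab top is near (260,298), the case corners are (210,478), (386,435), (320,160) and (150,200), and the pips are (176,273) and (323,237).

```bash
python3 - <<'E'
from h import *
np.set_printoptions(precision=4,suppress=True)
T=lambda x,y:((x+.5)/4+150-.5,(y+.5)/4+150-.5)
S=lambda x,y:((x+.5)/3+60-.5,(y+.5)/3+90-.5)
print("tab tri",*tri(T(260,297),S(402,262)),"z.1:",onz("top",T(260,297),.1),onz("scene",S(402,262),.1))
c=np.array([onz("top",T(*p),.075) for p in [(210,478),(386,435),(320,160),(150,200)]])[:,:2]
print(c,np.linalg.norm(np.diff(c,axis=0),axis=1))
ax=(c[2]-c[1]+c[3]-c[0]);yaw=np.arctan2(ax[1],ax[0]);v=c[0]-c[1];y2=np.arctan2(-v[0],v[1])
cen=c.mean(0);u=np.array([np.cos(yaw),np.sin(yaw)])
print("yaw",np.degrees([yaw,y2]),"cen",cen,"tab pred",cen+.006*u)
pp=np.array([onz("top",T(*p),.075)[:2] for p in[(176,273),(323,237)]]);print("pips",pp,(pp-cen)@u)
for n,a,b in[("case NL",(210,478),(252,330)),("pips R",(323,237),(482,300)),("case NR",(386,435),(350,397))]: print(n,*tri(T(*a),S(*b)))
for f,b in [("tl",(383,260)),("tr",(418,277))]: print(f,onz("scene",S(*b),.1))
print(env.observe()["eef_pos"], env.observe()["tool_rot"])
E
```

```text
tab tri [0.5634 0.2284 0.1004] 0.0005124220516367652 z.1: [0.5632 0.2285 0.1   ] [0.5639 0.2288 0.1   ]
[[0.4692 0.2549]
 [0.4925 0.1616]
 [0.6416 0.1993]
 [0.6185 0.2918]] [0.0962 0.1538 0.0953]
yaw [14.0387 14.0366] cen [0.5554 0.2269] tab pred [0.5612 0.2284]
pips [[0.5785 0.2763]
 [0.5989 0.197 ]] [0.0344 0.0349]
case NL [0.4704 0.255  0.0695] 0.0026602948271752286
pips R [0.5997 0.1965 0.076 ] 0.0020620483688993797
case NR [0.4922 0.1617 0.0764] 0.0004347365871873013
tl [0.5551 0.2369 0.1   ]
tr [0.5649 0.2105 0.1   ]
[0.5945 0.0945 0.2355] [0.6074 0.7944 0.0007 0.0008]
```

Call:
play_rows([
  [[3.5,2.75,0.07,0,0,0,0],[3.5,2.75,0.07,0,0,0,0],[3.5,2.75,0.07,0,0,0,0],[3.5,2.75,0.07,0,0,0,0],[3.5,2.75,0.07,0,0,0,0],[3.5,0,0,0,0,0,1.2],[3.5,0,0,2,0,0,0],[3.5,0,0,2,0,0,0],[3.5,0,0,2,0,0,0],[3.5,0,0,2,0,0,0],[3.5,0,0,0,0,0,0],[3.5,0,0,0,0,0,0]],
])

```text
t: 8.7
eef_pos: [0.5609, 0.2274, 0.1535]
tool_rot: [0.616, 0.788, -0.001, -0.001]
contact_force: [1.0, 0.3, 0.3]
gripper_width: 0.0353
grip_force: 0.0
```

```bash
python3 - <<'E'
from h import *
crop("scene",110,80,150,130,4,"s4")
s=env.observe();print(s["eef_pos"],s["tool_rot"],s["contact_force"])
E
```

```text
[0.56160955 0.22773823 0.15491599] [ 6.15901943e-01  7.87822817e-01 -2.87418174e-05  7.00868732e-05] [-0.42584434 -0.08796512 -0.00278969]
```

View pics/s4.png

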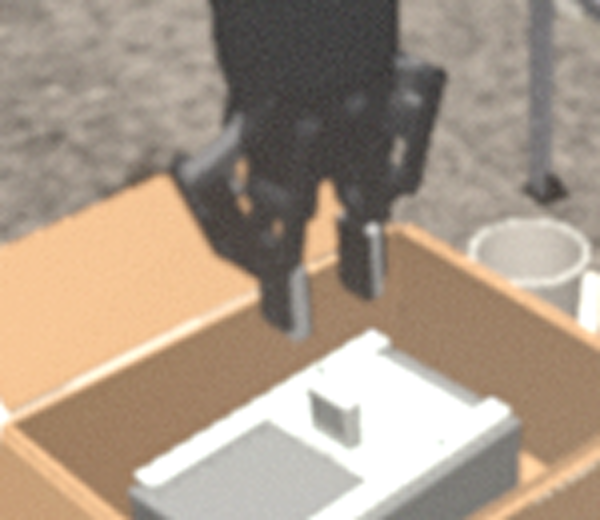

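The fingers straddle the tab (about (335,405)) in line, with the gap centred above it. I'll go down and pinch.

Call:
play_rows([
  [[3.5,0,0,1.4,0,0,0],[3.5,0,0,1.4,0,0,0],[3.5,0,0,1.4,0,0,0],[3.5,0,0,1.4,0,0,0],[3.5,0,0,1.3,0,0,0],[3.5,0,0,0,0,0,0],[3.5,0,0,0,0,0,0]],
])

```text
t: 9.45
eef_pos: [0.5612, 0.2281, 0.0851]
tool_rot: [0.616, 0.788, -0.0, -0.0]
contact_force: [0.3, 0.5, 0.2]
gripper_width: 0.0347
grip_force: 0.0
```

Call:
play_rows([
  [[2,0,0,0,0,0,0],[0.5,0,0,0,0,0,0],[0.5,0,0,0,0,0,0],[0.5,0,0,0,0,0,0],[0.5,0,0,0,0,0,0],[0.5,0,0,0,0,0,0]],
], grip_force=50)

```text
t: 10.05
eef_pos: [0.5626, 0.2285, 0.087]
tool_rot: [0.616, 0.788, 0.001, 0.001]
contact_force: [3.8, 1.4, 4.1]
gripper_width: 0.0094
grip_force: 52.1
```

Call:
play_rows([
  [[0.5,0,-0.3,0,0,0,0],[0.5,0,-0.3,0,0,0,0],[0.5,0,-0.3,0,0,0,0],[0.5,0,-0.3,0,0,0,0],[0.5,0,-0.3,0,0,0,0],[0.5,0,-0.3,0,0,0,0],[0.5,0,-0.3,0,0,0,0],[0.5,0,-0.3,0,0,0,0],[0.5,0,-0.3,0,0,0,0],[0.5,0,-0.3,0,0,0,0],[0.5,0,0,0,0,0,0],[0.5,0,0,0,0,0,0]],
])

```text
t: 11.25
eef_pos: [0.5344, 0.221, 0.087]
tool_rot: [0.616, 0.788, 0.002, 0.002]
contact_force: [8.8, 0.8, 2.1]
gripper_width: 0.0088
grip_force: 52.1
```

```bash
python3 - <<'E'
from h import *
crop("scene",125,120,120,110,5,"s5")
s=env.observe();print(s["eef_pos"],s["tool_rot"],s["contact_force"],s["grip_force"])
p=s["eef_pos"][:2];ref=np.array([.562,.2284]);u=np.array([np.cos(.245),np.sin(.245)])
print("travel vs tab",(ref-p)@u,"vs grasp pos",(np.array([.5626,.2285])-p)@u)
E
```

```text
[0.53448909 0.22096427 0.08700685] [0.61573269 0.78794873 0.00233234 0.00214697] [8.42926175 0.96837335 2.05458498] 52.108129262924194
travel vs tab 0.028492943626426806 vs grasp pos 0.029099281653889187
```

View pics/s5.png

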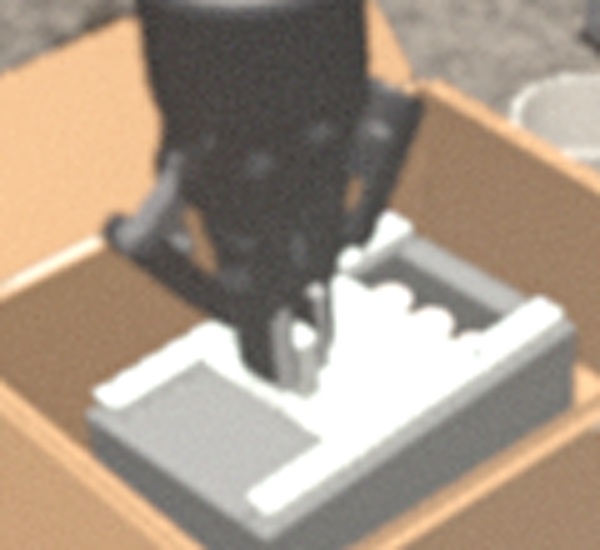

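The shutter stands about half open with the first vial row showing. Its -x edge runs from about (205,360) to (325,440). I'll check the travel from that edge.

```bash
python3 - <<'E'
from h import *
u=np.array([np.cos(.245),np.sin(.245)])
T=lambda x,y:((x+.5)/4+150-.5,(y+.5)/4+150-.5)
S5=lambda x,y:((x+.5)/5+125-.5,(y+.5)/5+120-.5)
S3=lambda x,y:((x+.5)/3+60-.5,(y+.5)/3+90-.5)
f=lambda n,ps:np.mean([onz(n,p,.070)[:2]@u for p in ps])
a=f("top",[T(207,340),T(328,310)]);a2=f("scene",[S3(350,288),S3(422,330)]);b=f("scene",[S5(205,360),S5(325,440)])
print(a,a2,b,"travel",a-b,a2-b)
s=env.observe();print(s["t"],s["joint_vel"].round(4),s["contact_force"],s["grip_force"])
E
```

```text
0.5896512476209053 0.5884189629575318 0.5616364436350667 travel 0.028014803985838554 0.026782519322465115
11.3 [-0.0002  0.0022 -0.002   0.0019  0.001   0.0018] [8.42926175 0.96837335 2.05458498] 52.108129262924194
```

Call:
play_rows([
  [[0.5,0,-0.1,0,0,0,0],[0.5,0,0,0,0,0,0],[0.5,0,0,0,0,0,0],[0.5,0,0,0,0,0,0],[0.5,0,0,0,0,0,0],[0.5,0,0,0,0,0,0],[0.5,0,0,0,0,0,0],[0.5,0,0,0,0,0,0]],
])

```text
t: 12.1
eef_pos: [0.5336, 0.2208, 0.087]
tool_rot: [0.616, 0.788, 0.002, 0.002]
contact_force: [8.0, 1.1, 3.1]
gripper_width: 0.0086
grip_force: 52.2
```

```bash
python3 -c "
from workcell import env
print(env.close_job())"
```

```text
the job is handed in; nothing more can be done
None
```

I folded both flaps out to about 2.2–2.3 rad by fingertip position. The gripper was still holding the shutter at about 29–30 mm of travel with a 52 N grip when I handed the job in. I saw no contact with the bystanders but did not re-measure them, and the hand-in returned no verdict.

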